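Index the rotary board holder to its next notch

ROBOT

A 7-joint arm with a two-finger parallel gripper is mounted at the origin on the work surface. World frame = base frame: x ahead of the robot, y to its left, z up, the work surface at z = 0. Lengths are in m, angles in rad, forces in N, time in s.
With the tool pointing down it reaches from about 0.4 to 0.9 m from the base axis. Payload 5.6 kg.
Tool frame: the origin (TCP) lies midway between the tips of the shut fingers; the grasp point (between the pads) lies 19 mm behind it; z points along the fingers, y is the line along which they close (so a half turn about z gives the same grasp; the last joint's range is limited). The gripper opens to 92 mm and grips with 3 to 60 N. Pads are 20 mm wide; open, the fingers measure 128 mm over their backs; the gripper's body (75 mm by 189 mm) begins 69 mm behind the grasp point.
Start: joints at [-1.226, 0.468, -0.012, 1.603, 0.006, 1.071, -0.056], TCP at [0.246, 0.602, 0.215] pointing down, gripper open.
Joint ranges: [-2.53, 2.53], [-0.31, 2.02], [-1.57, 1.55], [0.28, 2.44], [-1.29, 4.43], [0.15, 1.84], [-2.92, 2.92]. Speed limits (rad/s): [2.57, 2.57, 3.14, 3.14, 3.14, 3.14, 3.14].

INTERFACE

Orientations are given as a unit quaternion [w, x, y, z].
In Python, from plant import monitor, viewer, manip gives the robot as it stands.
- The arm moves only by the tool step_arm, never from a script. Its argument "moves" is a list of rows, each a list of 2 entries, a list of its own where there are three numbers: the shift along the tool's x, y, z in mm, then the turn about the tool's z in rad. In form: [[[tx, ty, tz], turn], ...]. A call has exactly 10 rows; each row shifts and turns the commanded pose from where the row before left it, along the tool's axes as they then stand; what a row does not reach is not made up. A row lasts 1/10 s, in which the tool goes at most 50 mm and 8.59 degrees, less where a joint would pass 70% of its speed; a pose out of reach is approached as far as the arm can. A call with a gripper value outside its range is refused whole. "gripper" is the opening in per cent of the stroke, from 0 (shut) to 100 (fully open), set as the call begins (left out, the last holds). The fingers move at their own pace and stop on an object; "squeeze" is the grip in N (left out, the last holds). Time passes only in rows, so rows that do not move let the fingers close, or fill a call up. It gives the time, the measured TCP pose, the force, the opening and the grip force at its end, in the units of the state.
- monitor.read_state(): the state, without advancing time (a new reading comes with each control period).
- viewer.camera(name): name is "scene" or "top"; returns the picture (400x640x3 uint8, red, green, blue); there is no depth.
- viewer.camera_model(name): a dict with "vfov" (degrees; the focal length in pixels is half the picture's height over the tangent of half this angle, whatever the lens; pixels are square), "cx", "cy" (the principal point, pixels), "k1" (the pictures are not rectified: a ray, as slopes to the right and down, at radius r is drawn at 1 + k1 r^2 times it, then the intrinsics apply), "pose" (4x4, takes a point from camera to world coordinates). Camera axes: x right, y up, looking along -z (the intrinsics and any distortion apply to the point x, -y, -z); pixel columns grow to the right and rows downward; lengths in m; the calibration is good to about 2 mm. A picture is of the moment at which its call begins. camera_model takes no time and is no camera call.
- manip.hand_in(): hands the job in; it is judged then, once.
The state is a dict: "time": time; "joint_positions": joint angles; "dq": joint speeds; "joint_torque": joint torques, N m; "eef_pos": TCP position; "ee_rot": TCP orientation; "wrist_force": force on the tool from outside, world axes, zero at the start; "torque": the same for the moment, N m; "opening": opening from 0.0 (shut) to 1.0 (fully open); "grasp_force": force on a finger pad.
Only numpy, scipy, OpenCV 4.12 (cv2) and the standard library are available. Lean on these libraries where they do the work, as an engineer would, in place of code of your own. Each camera call takes 0.05 s, during which the arm holds its last target. There are 200 camera calls.

TASK

The phone clamped on the round rotary holder has to be turned to its next working position: pull the sprung pull ring up out of its notch, turn the disc clockwise (seen from above) to the next index notch, not one farther on, and let the index pin drop fully home there, so that the disc is locked. The notches are hidden under the disc and the next one has been set somewhere 35 to 58 degrees on, so feel for it with the pin riding on its track. Let go of the ring, and leave everything else on the bench where it stands.

Things in the scene. Friction and masses are not known exactly. Their poses are not given: they have to be found in the camera images.
- holder_axis (a point): Centre of the upper face of the holder's aluminium disc, on its upright turning axis, 45 mm above the bench; z up, y away from the ring's starting place. The disc, 230 mm across, 8 thick, turns on a grey drum 236 mm across fixed to the bench. The phone and its two jaws on it reach 65 mm above the bench and stay 55 mm or more from the ring's centre.
- pull_ring (a point): Centre of the upright steel pull ring (45 mm outside, round bar 9 mm) on the index pin, 90 mm from the axis, 98.5 mm above the bench when home; its top bar's middle is 18 mm higher. Ring plane y-z (y towards the axis, z up); x runs across the ring, along its circle of travel: pinch or push it along x. Below is a barrel 26 mm across, top 67 mm above the bench. All turn with the disc.
- disc_part (a joint): Angle of the disc, rad, 0 in the starting notch, growing clockwise seen from above; stops at -0.15 and 1.9. It turns stiffly (about 0.1 N m) and stays where it is left. The next notch lies at 0.62 to 1.0 (unknown, differs each time), another 0.70 beyond it, no others. A notch leaves about 0.017 rad of play each way.
- pin_part (a joint): Lift of index pin and ring, m: 0 fully home, greatest 0.015. A spring pushes it down with 8 N at 0, 13 N at 0.015. The pin (10 mm, round nose) clears its notch at 0.009; let down between notches it rides on the flat track at 0.008 and snaps down when moved at up to 60 mm/s over a notch (13 mm wide). When home it blocks the disc both ways.
- cleaner: Bystander: white squeeze bottle, 56 mm across, 150 tall; origin at its underside. Leave it alone.
- flux_jar: Bystander: small amber jar with a black cap, 48 mm across, 50 tall, stands beside the holder; origin at its underside. Leave it alone.
- phone: Bystander: loose dark phone lying flat, 148 x 72 x 8 mm; origin at its underside. Leave it alone.
- tape_roll: Bystander: orange tape roll lying flat, 96 mm across, 22 high, on the robot's side of the holder; origin at its underside. Leave it alone.
- screwdriver: Bystander: screwdriver lying flat, 170 mm long; origin at its underside. Leave it alone.
- brush: Bystander: brush lying flat, 170 mm long; origin at its underside. Leave it alone.
- parts_tray: Bystander: grey open tray with compartments, 90 x 180 x 30 mm; origin at its underside. Leave it alone.

How it is judged:
By the outcome, as a careful person would: the job done as asked, in the order asked, and still so for the second after the job is handed in, with the robot touching nothing.
It also fails if it takes over 42 s, if anything falls off the work surface, if the arm or the gripper's body presses on something with over 40 N, if the wrist force passes 120 N, or if a joint passes its speed limit or range.

## Working session

There is one attempt and no reset: what is moved stays moved. The work goes in short steps, Python scripts to look and compute and a tool call to move; the robot and the scene stay as the last step left them, time stands still between calls to the robot, and variables do not carry over. Pictures are saved under pics/ and viewed, at most 10 in all, crops included, and the job is handed in when it is done.

Besides the shell and the picture viewer there is one more tool, called after "Call:" by a JSON object that holds its "fn" and its "kwargs", one argument or row to a line. step_arm: Moves the arm, as the interface text tells. Its arguments: {"type":"object","properties":{"moves":{"type":"array"},"gripper":{"type":"number"},"squeeze":{"type":"number"}},"required":["moves"]}

```bash
mkdir -p pics; ls; python3 - <<'E'
from plant import monitor, viewer, manip
import cv2
for n in("scene","top"):
    cv2.imwrite(f"pics/{n}0.png",viewer.camera(n)[:,:,::-1]); print(viewer.camera_model(n))
print(monitor.read_state())
E
```

```text
pics
{'vfov': 56.224816530161156, 'cx': 316.7203462948867, 'cy': 205.5158448390739, 'k1': -0.06643608011042097, 'pose': array([[-0.49116681, -0.47781305,  0.72831989,  1.4245514 ],
       [ 0.8710547 , -0.26525021,  0.41340783,  0.51800432],
       [-0.00434465,  0.83745866,  0.5464834 ,  0.71343421],
       [ 0.        ,  0.        ,  0.        ,  1.        ]])}
{'vfov': 52.46913662068484, 'cx': 321.39288311525615, 'cy': 188.84873659225553, 'k1': 0.017476166137353245, 'pose': array([[ 0.06401513,  0.97455719, -0.21480305,  0.34642576],
       [-0.99794505,  0.06311433, -0.01105692,  0.02822331],
       [ 0.00278155,  0.21506945,  0.97659479,  1.18309294],
       [ 0.        ,  0.        ,  0.        ,  1.        ]])}
{'time': 0.1, 'joint_positions': array([-1.22598189,  0.4682847 , -0.01160493,  1.60349593,  0.00601007,
        1.07138609, -0.05628967]), 'dq': array([ 2.42531749e-04, -2.10642107e-03,  8.24726568e-04,  4.12403489e-04,
        1.20218158e-03,  1.33054330e-03, -6.63022880e-05]), 'joint_torque': array([ 7.02599991e-04, -5.21653605e+01, -1.25307104e-02, -2.44371951e+01,
       -5.67986886e-02,  1.40246825e-02,  4.11626343e-05]), 'eef_pos': array([0.24568084, 0.60123831, 0.2137532 ]), 'ee_rot': array([-8.89104372e-05,  1.92717647e-01,  9.81253951e-01, -7.64751557e-04]), 'wrist_force': array([ 0.09027405, -0.07405808, -0.31105086]), 'torque': array([0.0014344 , 0.02194114, 0.02553182]), 'grasp_force': 0.0, 'opening': 1.0012101229660229}
```

View pics/scene0.png

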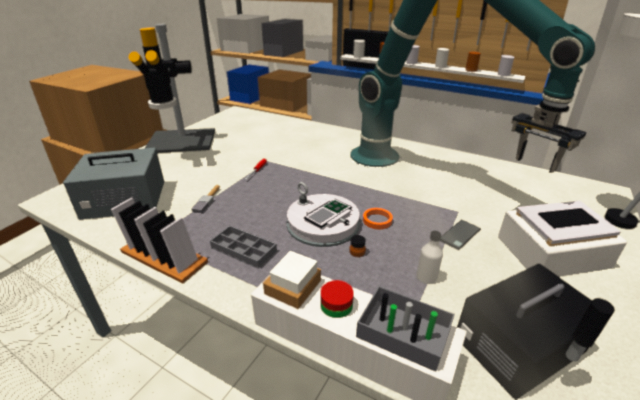

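View pics/top0.png

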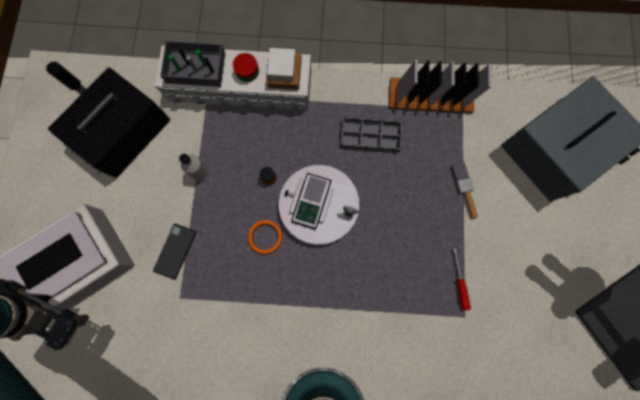

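The scene view shows the holder at about (322,218) with the ring at (303,190). The top view shows the disc at about (319,204) with the ring near (349,211). Next I'll crop and enlarge both.

```bash
cat > h.py <<'E'
import numpy as np, cv2
from plant import viewer
def par(n):
    m=viewer.camera_model(n); f=200/np.tan(np.radians(m["vfov"]/2))
    return np.array([[f,0,m["cx"]],[0,f,m["cy"]],[0,0,1]]),np.array([m["k1"],0,0,0,0.]),m["pose"]
def ray(n,uv):
    K,d,P=par(n); s=cv2.undistortPoints(np.array([[uv]],float),K,d)[0,0]
    v=P[:3,:3]@np.array([s[0],-s[1],-1]); return P[:3,3],v/np.linalg.norm(v)
def at_z(n,uv,z):
    o,v=ray(n,uv); return o+v*(z-o[2])/v[2]
def proj(n,X):
    K,d,P=par(n); C=(np.atleast_2d(X)-P[:3,3])@P[:3,:3]*[1,-1,-1]
    return cv2.projectPoints(C,np.zeros(3),np.zeros(3),K,d)[0][:,0]
E
python3 - <<'E'
import cv2,numpy as np
a=cv2.imread("pics/scene0.png")[170:255,270:380];b=cv2.imread("pics/top0.png")[160:250,270:370]
a=cv2.resize(a,(660,510),interpolation=cv2.INTER_CUBIC);b=cv2.resize(b,(660,594),interpolation=cv2.INTER_CUBIC)
cv2.imwrite("pics/c1.png",a);cv2.imwrite("pics/c2.png",b)
E
```

```text
(no output)
```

View pics/c1.png

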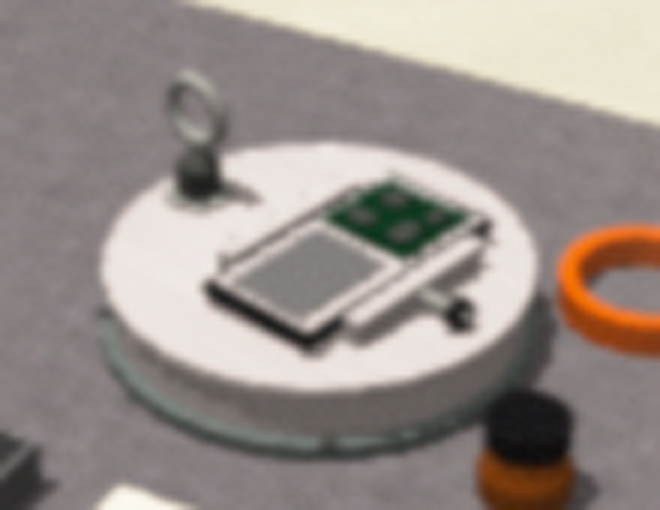

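View pics/c2.png

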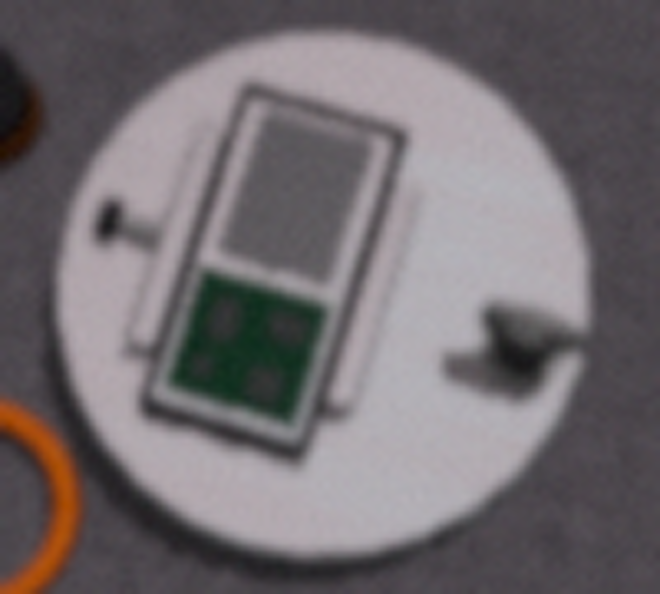

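Crop 1 shows the ring centre at scene pixel (302.5,188). Crop 2 shows the disc spanning u 278.6–359.7 and v 164.5–244.8, and the ring from about (344.5,207.5) to (358.5,211.8). I'll fit the axis and ring angle to these.

```bash
python3 - <<'E'
from h import *
from scipy.optimize import least_squares
t=np.linspace(0,2*np.pi,721)
def ext(n,c,z):
    p=proj(n,np.c_[c[0]+.115*np.cos(t),c[1]+.115*np.sin(t),0*t+z]); return np.r_[p.min(0),p.max(0)]
T=np.array([57,30,592,560])/6.6+[270,160,270,160]; S=np.array([100,143,540,392])/6+[270,170,270,170]
for w in((1,0),(0,1),(1,1)):
    r=least_squares(lambda c:np.r_[w[0]*(ext("top",c,.045)-T),w[1]*(ext("scene",c,.045)-S)],[.45,0]); print(w,r.x,r.fun.round(2))
c=r.x
# ring triangulation
u=np.array([302.5,187.9]); v=np.array([(492+582)/2/6.6+270,(315+340)/2/6.6+160])
p=at_z("scene",u,.0985); q=at_z("top",v,.110)
for x in(p,q): d=x[:2]-c; print(x,np.hypot(*d),np.degrees(np.arctan2(d[1],d[0])))
a=np.array([at_z("top",(492/6.6+270,315/6.6+160),.1),at_z("top",(582/6.6+270,340/6.6+160),.1)]); print(a,np.degrees(np.arctan2(*(a[1]-a[0])[[1,0]])))
def ringm(ph):
    e=np.array([np.cos(ph),np.sin(ph)]); R=np.r_[c+.09*e,.0985]
    return R,proj("scene",R)[0],proj("top",R+[0,0,.009])[0]
r=least_squares(lambda x:np.r_[ringm(x[0])[1]-u,ringm(x[0])[2]-v],[-1.6]);print(np.degrees(r.x),r.fun,ringm(r.x[0])[0],r.x)
E
```

```text
(1, 0) [0.55266162 0.04459755] [ 0.14  0.39 -0.14 -0.35 -0.   -0.   -0.   -0.  ]
(0, 1) [0.56135701 0.05185984] [-0.   -0.   -0.   -0.    0.29  0.26 -0.29 -0.12]
(1, 1) [0.5543117 0.0466233] [-0.52 -0.2  -0.82 -0.99  0.12 -1.06 -0.9  -1.93]
[ 0.53636814 -0.03880217  0.0985    ] 0.08728964675199635 -101.8624864793657
[ 0.53080493 -0.04335324  0.11      ] 0.09299648110707831 -104.64151967229074
[[ 0.53651369 -0.025364    0.1       ]
 [ 0.52854125 -0.0626376   0.1       ]] -102.07307353735068
[-103.93906498] [ 0.09019972 -0.65515548 -1.01450223 -0.57935279] [ 0.53263161 -0.04072643  0.0985    ] [-1.81407891]
```

```bash
cat > plan.py <<'E'
import numpy as np
from plant import monitor
def yaw(q):  # world angle of tool y for a tool pointing down
    w,x,y,z=q; return np.arctan2(1-2*(x*x+z*z),2*(x*y-w*z))
def now():
    s=monitor.read_state(); return s["eef_pos"],yaw(s["ee_rot"]),s
def rows(wps,p,a):  # wps: [(xyz, yaw)] absolute, one per row; positive turn lowers the yaw
    out=[]
    for P,A in wps:
        d=(np.array(P)-p)*1000; ty=np.array([np.cos(a),np.sin(a)]); tx=np.array([-ty[1],ty[0]])
        m=np.round([d[:2]@tx,d[:2]@ty,-d[2]],1); t=round(a-A,3); out.append([m.tolist(),float(t)])
        p=p+np.r_[m[0]*tx+m[1]*ty,-m[2]]/1000; a-=t
    return out
E
python3 - <<'E'
from plan import *
p,a,s=now(); print(p,np.degrees(a))
q=s["ee_rot"]; from scipy.spatial.transform import Rotation as R
print(R.from_quat(q[[1,2,3,0]]).as_matrix())
g=np.array([.5335,-.041,.16]); A=np.radians(-13.)
n=20; print(rows([(p+(g-p)*k/n,a+(A-a)*k/n) for k in range(1,n+1)],p,a))
E
```

```text
[0.24568084 0.60123831 0.2137532 ] 67.7771368290282
[[-9.25719802e-01  3.78209768e-01 -4.69249676e-04]
 [ 3.78210040e-01  9.25718648e-01 -1.46656175e-03]
 [-1.20274805e-04 -1.53510019e-03 -9.99998814e-01]]
[[[-25.5, -24.3, 2.7], 0.07], [[-27.1, -22.4, 2.7], 0.071], [[-28.6, -20.5, 2.7], 0.07], [[-30.0, -18.4, 2.7], 0.071], [[-31.2, -16.2, 2.6], 0.07], [[-32.3, -14.1, 2.7], 0.071], [[-33.2, -11.6, 2.7], 0.07], [[-33.9, -9.4, 2.7], 0.071], [[-34.5, -6.9, 2.7], 0.07], [[-34.9, -4.5, 2.7], 0.071], [[-35.1, -2.0, 2.7], 0.07], [[-35.2, 0.5, 2.7], 0.071], [[-35.1, 3.0, 2.6], 0.07], [[-34.8, 5.4, 2.7], 0.071], [[-34.3, 7.8, 2.7], 0.07], [[-33.6, 10.3, 2.7], 0.071], [[-32.9, 12.6, 2.7], 0.07], [[-31.9, 14.9, 2.7], 0.071], [[-30.7, 17.1, 2.7], 0.07], [[-29.5, 19.2, 2.7], 0.071]]
```

Call:
{"fn": "step_arm", "kwargs": {
  "moves": [
    [[-25.5, -24.3, 2.7], 0.07],
    [[-27.1, -22.4, 2.7], 0.071],
    [[-28.6, -20.5, 2.7], 0.07],
    [[-30, -18.4, 2.7], 0.071],
    [[-31.2, -16.2, 2.6], 0.07],
    [[-32.3, -14.1, 2.7], 0.071],
    [[-33.2, -11.6, 2.7], 0.07],
    [[-33.9, -9.4, 2.7], 0.071],
    [[-34.5, -6.9, 2.7], 0.07],
    [[-34.9, -4.5, 2.7], 0.071]
  ],
  "gripper": 100
}}

```text
time: 1.1
eef_pos: [0.3899, 0.2791, 0.1875]
ee_rot: [-0.0, 0.521, 0.854, -0.0]
wrist_force: [0.0, 0.5, 0.2]
opening: 0.997
grasp_force: 0.0
```

Call:
{"fn": "step_arm", "kwargs": {
  "moves": [
    [[-35.1, -2, 2.7], 0.07],
    [[-35.2, 0.5, 2.7], 0.071],
    [[-35.1, 3, 2.6], 0.07],
    [[-34.8, 5.4, 2.7], 0.071],
    [[-34.3, 7.8, 2.7], 0.07],
    [[-33.6, 10.3, 2.7], 0.071],
    [[-32.9, 12.6, 2.7], 0.07],
    [[-31.9, 14.9, 2.7], 0.071],
    [[-30.7, 17.1, 2.7], 0.07],
    [[-29.5, 19.2, 2.7], 0.071]
  ],
  "gripper": 50
}}

```text
time: 2.1
eef_pos: [0.5339, -0.0417, 0.1605]
ee_rot: [-0.0, 0.783, 0.621, -0.0]
wrist_force: [0.0, 0.9, 0.7]
opening: 0.499
grasp_force: 0.0
```

```bash
python3 - <<'E'
from plan import *; from h import *
p,a,s=now(); print(s["time"],p,np.degrees(a),s["opening"],s["joint_positions"],s["wrist_force"])
im=viewer.camera("scene")[:,:,::-1]; cv2.imwrite("pics/s1.png",im)
p,a,s=now(); print(p,np.degrees(a),s["opening"])
o=s["opening"]*.046; y=np.array([np.cos(a),np.sin(a),0])
print(proj("scene",[p,p+o*y,p-o*y,p+[0,0,.019]]))
cv2.imwrite("pics/c3.png",cv2.resize(im[120:220,240:370],(780,600),interpolation=cv2.INTER_CUBIC))
E
```

```text
2.1 [ 0.53387351 -0.04172785  0.16047218] -13.162018021854625 0.4989450634602281 [-0.41351709  0.36522862  0.52764868  1.96092853 -0.23640127  0.87587464
  0.00836028] [0.03907299 0.94919527 0.65659918]
[ 0.53569026 -0.04821315  0.16069716] -13.701781904053366 0.5019756980604654
[[299.58013729 170.1124793 ]
 [294.32529113 172.65172276]
 [304.71198215 167.63403681]
 [299.40553644 164.73316612]]
```

View pics/c3.png

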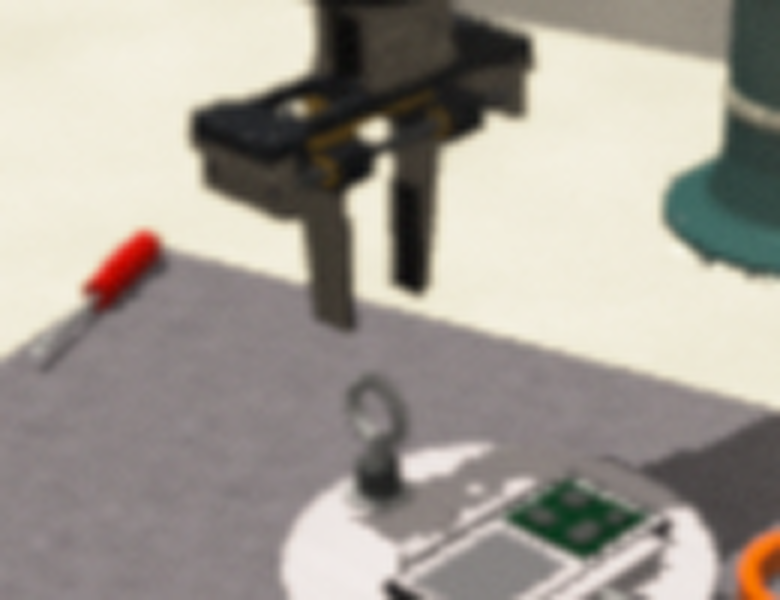

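The crop shows the ring centre at crop (377,412), scene pixel (302.8,188.7). The near fingertip bottom runs from crop (318,318) to (355,330), and the far one from (393,287) to (425,293). I'll compare these with the predicted corners.

```bash
python3 - <<'E'
from plan import *; from h import *
p=np.array([.53387,-.04173,.16047]);a=np.radians(-13.16)
y=np.array([np.cos(a),np.sin(a),0]);x=np.array([-y[1],y[0],0])
for i in(.01,-.01):
  for j in(.041,.023,-.023,-.041):
    print(i,j,((proj("scene",p+i*x+j*y)[0]-[240,120]+.4)*6).round())
for uv in((302.5,188.3),): print("ring",at_z("scene",uv,.0985), at_z("scene",(302.5,188.3-0),.0985))
print("ring est crop",((proj("scene",[.5335,-.041,.0985])[0]-[240,120]+.4)*6))
print(now())
E
```

```text
0.01 0.041 [330. 339.]
0.01 0.023 [355. 326.]
0.01 -0.023 [416. 296.]
0.01 -0.041 [439. 284.]
-0.01 0.041 [303. 326.]
-0.01 0.023 [328. 314.]
-0.01 -0.023 [389. 284.]
-0.01 -0.041 [412. 273.]
ring [ 0.53855244 -0.03747686  0.0985    ] [ 0.53855244 -0.03747686  0.0985    ]
ring est crop [376.67744547 406.45457162]
(array([ 0.53569026, -0.04821315,  0.16069716]), np.float64(-0.239141207615909), {'time': 2.15, 'joint_positions': array([-0.40854652,  0.36815214,  0.53392226,  1.95782461, -0.23559721,
        0.87436185,  0.00868092]), 'dq': array([-0.03425783, -0.04272317, -0.01715121,  0.04474956,  0.04617047,
        0.00346788, -0.02380085]), 'joint_torque': array([ -7.91625828, -39.19378996,  -3.3268889 , -17.0731616 ,
        -1.06193405,   1.02622658,   0.07161993]), 'eef_pos': array([ 0.53569026, -0.04821315,  0.16069716]), 'ee_rot': array([ 2.39586450e-03,  7.86405331e-01,  6.17705972e-01, -4.97087510e-04]), 'wrist_force': array([ 1.97564485, -4.41596221,  0.67950581]), 'torque': array([-0.36393466, -0.13536661,  0.0034935 ]), 'grasp_force': 0.0, 'opening': 0.5019756980604654})
```

Call:
{"fn": "step_arm", "kwargs": {
  "moves": [
    [[0, 0, 0], 0],
    [[0, 0, 12], 0.01],
    [[0, 0, 14], 0],
    [[0, 0, 14], 0],
    [[0, 0, 14], 0],
    [[0, 0, 12], 0],
    [[0, 0, 3], 0],
    [[0, 0, 0], 0],
    [[0, 0, 0], 0],
    [[0, 0, 0], 0]
  ],
  "gripper": 50
}}

```text
time: 3.15
eef_pos: [0.5342, -0.0406, 0.0924]
ee_rot: [0.0, 0.786, 0.619, 0.001]
wrist_force: [0.3, -0.2, -0.8]
opening: 0.497
grasp_force: 0.0
```

Close with a light squeeze first, to feel any off-centre force.

Call:
{"fn": "step_arm", "kwargs": {
  "moves": [
    [[0, 0, 0], 0],
    [[0, 0, 0], 0],
    [[0, 0, 0], 0],
    [[0, 0, 0], 0],
    [[0, 0, 0], 0],
    [[0, 0, 0], 0],
    [[0, 0, 0], 0],
    [[0, 0, 0], 0],
    [[0, 0, 0], 0],
    [[0, 0, 0], 0]
  ],
  "gripper": 0,
  "squeeze": 8
}}

```text
time: 4.15
eef_pos: [0.5343, -0.0407, 0.0919]
ee_rot: [0.001, 0.786, 0.618, 0.0]
wrist_force: [4.9, -1.7, -2.2]
opening: 0.094
grasp_force: 8.0
```

```bash
python3 - <<'E'
from plan import *; from h import *
p,a,s=now(); print(p,np.degrees(a),s["opening"]*92,s["grasp_force"],s["wrist_force"])
im=viewer.camera("scene")[:,:,::-1]
cv2.imwrite("pics/c4.png",cv2.resize(im[130:230,250:380],(780,600),interpolation=cv2.INTER_CUBIC))
E
```

```text
[ 0.53430547 -0.04067268  0.09194862] -13.588323439798389 8.66283579133653 8.000476900488138 [ 4.90913784 -1.72285288 -2.16659327]
```

View pics/c4.png

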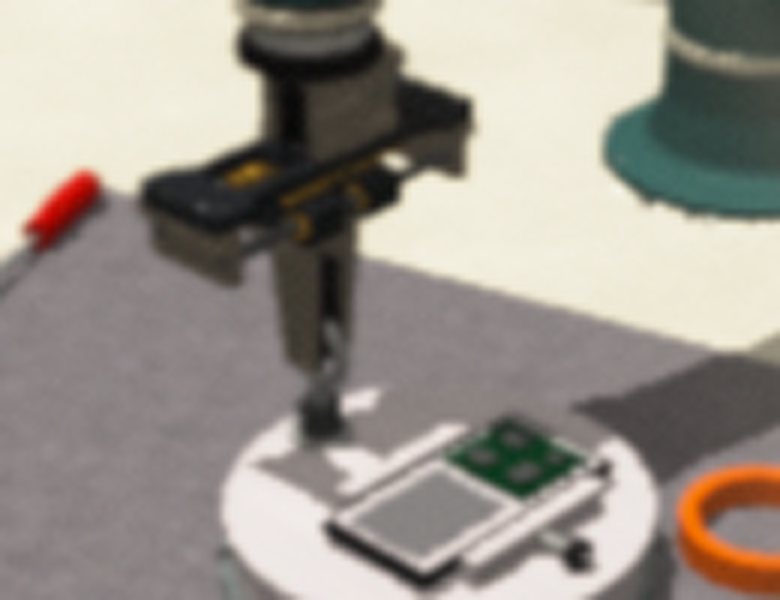

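The opening is 8.7 mm, matching the 9 mm bar, and the picture shows the pads across the ring's upper part (crop 315,350). Now I'll grip harder and lift 12 mm.

Call:
{"fn": "step_arm", "kwargs": {
  "moves": [
    [[0, 0, 0], 0],
    [[0, 0, 0], 0],
    [[0, 0, -2], 0],
    [[0, 0, -2], 0],
    [[0, 0, -2], 0],
    [[0, 0, -2], 0],
    [[0, 0, -2], 0],
    [[0, 0, -2], 0],
    [[0, 0, 0], 0],
    [[0, 0, 0], 0]
  ],
  "gripper": 0,
  "squeeze": 40
}}

```text
time: 5.2
eef_pos: [0.5326, -0.0402, 0.1031]
ee_rot: [-0.001, 0.786, 0.618, -0.001]
wrist_force: [2.6, -0.2, -12.0]
opening: 0.085
grasp_force: 40.0
```

```bash
python3 - <<'E'
from plan import *
p,a,s=now(); print(p,a,s["opening"]*92,s["wrist_force"],s["torque"])
c=np.array([.5543,.0466]); d=p[:2]-c; r=np.hypot(*d); f=np.arctan2(d[1],d[0]); print(r,f,np.degrees(f))
# nominal arc about the axis, 0.44 rad in 10 rows
r=.09
c=p[:2]-.09*np.array([np.cos(f),np.sin(f)]); print(c)
st=np.array([.02,.04,.05,.05,.05,.05,.05,.05,.05,.03]).cumsum()
print(rows([(np.r_[c+r*np.array([np.cos(f-t),np.sin(f-t)]),p[2]],a-t) for t in st],p,a))
E
```

```text
[ 0.53255101 -0.04023783  0.10308294] -0.2371890408788213 7.774317994907727 [  2.64784501  -0.24644891 -11.95861643] [-0.05968689 -0.50797222 -0.34837725]
0.08951997710680333 -1.8162033760560579 -104.06078818542363
[0.55441662 0.04706564]
[[[0.0, -1.8, -0.0], 0.02], [[0.1, -3.6, -0.0], 0.04], [[0.2, -4.5, -0.0], 0.05], [[0.1, -4.5, -0.0], 0.05], [[0.2, -4.5, -0.0], 0.05], [[0.1, -4.5, -0.0], 0.05], [[0.2, -4.5, -0.0], 0.05], [[0.1, -4.5, -0.0], 0.05], [[0.2, -4.5, -0.0], 0.05], [[0.0, -2.7, -0.0], 0.03]]
```

Call:
{"fn": "step_arm", "kwargs": {
  "moves": [
    [[0, -1.8, 0], 0.02],
    [[0.1, -3.6, 0], 0.04],
    [[0.1, -4.5, 0], 0.05],
    [[0.1, -4.5, 0], 0.05],
    [[0.2, -4.5, 0], 0.05],
    [[0.1, -4.5, 0], 0.05],
    [[0.1, -4.5, 0], 0.05],
    [[0.1, -4.5, 0], 0.05],
    [[0.1, -4.5, 0], 0.05],
    [[0, -2.7, 0], 0.03]
  ]
}}

```text
time: 6.2
eef_pos: [0.4986, -0.0223, 0.104]
ee_rot: [-0.0, 0.902, 0.431, 0.001]
wrist_force: [4.9, 1.2, -13.2]
opening: 0.086
grasp_force: 40.0
```

```bash
python3 - <<'E'
from plan import *; from h import *
p,a,s=now(); print(p,a,s["opening"]*92,s["wrist_force"],s["torque"])
y=np.array([np.cos(a),np.sin(a)]);x=np.array([-y[1],y[0]]); F=s["wrist_force"][:2]; print("Fx,Fy tool",F@x,F@y)
im=viewer.camera("scene")[:,:,::-1]
cv2.imwrite("pics/c5.png",cv2.resize(im[130:230,250:380],(780,600),interpolation=cv2.INTER_CUBIC))
E
```

```text
[ 0.49863155 -0.02232239  0.10395692] -0.6786122137903735 7.877944192420783 [  4.91008684   1.21600249 -13.20689177] [ 0.23122237 -0.91885488 -0.12455135]
Fx,Fy tool 4.028717455220534 3.058929630675148
```

View pics/c5.png

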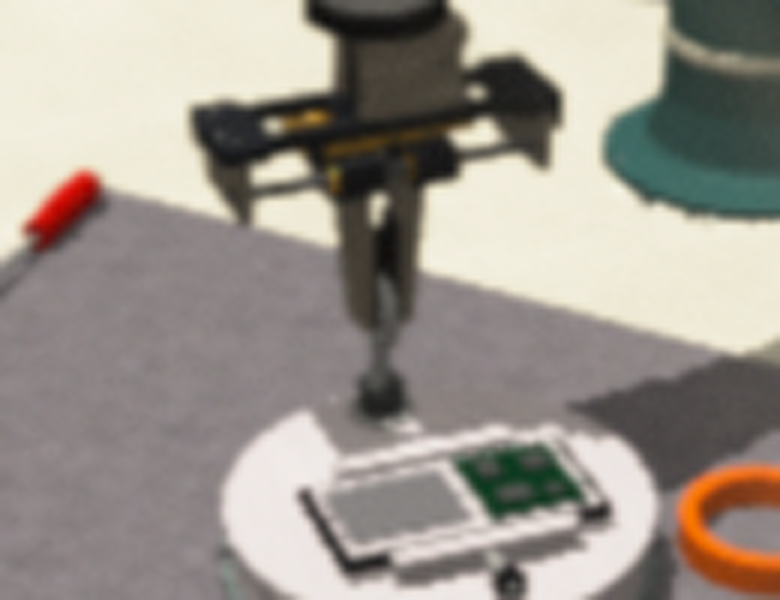

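Call:
{"fn": "step_arm", "kwargs": {
  "moves": [
    [[0, 0, 0], 0],
    [[0, 0, 0], 0],
    [[0, 0, 0], 0],
    [[1, 0, 2], 0],
    [[0, 0, 3], 0],
    [[0, 0, 2], 0],
    [[0.1, -1.8, 0], 0.02],
    [[0.1, -1.8, 0], 0.02],
    [[0.1, -1.8, 0], 0.02],
    [[0, 0, 0], 0]
  ],
  "gripper": 15
}}

```text
time: 7.25
eef_pos: [0.4955, -0.0193, 0.0969]
ee_rot: [0.001, 0.915, 0.404, 0.0]
wrist_force: [2.1, -2.4, -2.3]
opening: 0.146
grasp_force: 1.9
```

Call:
{"fn": "step_arm", "kwargs": {
  "moves": [
    [[0, 0, 0], 0],
    [[0, -0.9, 0], 0.01],
    [[0.1, -0.9, 0], 0.01],
    [[0, -0.9, 0], 0.01],
    [[0, -0.9, 0], 0.01],
    [[0, -0.9, 0], 0.01],
    [[0.1, -0.9, 0], 0.01],
    [[0, -0.9, 0], 0.01],
    [[0, 0, 0], 0],
    [[0, 0, 0], 0]
  ]
}}

```text
time: 8.25
eef_pos: [0.4907, -0.0145, 0.0969]
ee_rot: [0.0, 0.928, 0.372, 0.0]
wrist_force: [1.5, -3.5, -1.2]
opening: 0.156
grasp_force: 2.3
```

```bash
cat > f.py <<'E'
from plan import *
p,a,s=now(); y=np.array([np.cos(a),np.sin(a)]);x=np.array([-y[1],y[0]]); F=s["wrist_force"][:2]
d=p[:2]-[.5544,.0471]
print(s["time"],p,"turned",-.237-a,"pos-angle",-1.816-np.arctan2(d[1],d[0]),"r",np.hypot(*d),"Fx,Fy",F@x,F@y,s["wrist_force"][2],s["opening"]*92,s["grasp_force"])
E
python3 f.py
```

```text
8.25 [ 0.49072735 -0.01449241  0.09686366] turned 0.5704078285382731 pos-angle 0.5567997280737635 r 0.08858798806853152 Fx,Fy -1.3856375454692909 3.573018969640953 -1.1736917512983975 14.369922587131843 2.2641736501827836
```

Call:
{"fn": "step_arm", "kwargs": {
  "moves": [
    [[0, -0.9, 0], 0.01],
    [[0.1, -0.9, 0], 0.01],
    [[0, -0.9, 0], 0.01],
    [[0, -0.9, 0], 0.01],
    [[0.1, -0.9, 0], 0.01],
    [[0, -0.9, 0], 0.01],
    [[0, -0.9, 0], 0.01],
    [[0, 0, 0], 0],
    [[0, 0, 0], 0],
    [[0, 0, 0], 0]
  ],
  "squeeze": 15
}}

```text
time: 9.25
eef_pos: [0.4864, -0.0094, 0.0968]
ee_rot: [-0.0, 0.94, 0.34, -0.0]
wrist_force: [2.4, -3.6, -1.5]
opening: 0.152
grasp_force: 1.8
```

Call:
{"fn": "step_arm", "kwargs": {
  "moves": [
    [[0, -0.9, 0], 0.01],
    [[0.1, -0.9, 0], 0.01],
    [[0, -0.9, 0], 0.01],
    [[0, -0.9, 0], 0.01],
    [[0.1, -0.9, 0], 0.01],
    [[0, -0.9, 0], 0.01],
    [[0, 0, 0], 0],
    [[0, 0, 0], 0],
    [[0, 0, 0], 0],
    [[0, 0, 0], 0]
  ]
}}

```text
time: 10.25
eef_pos: [0.4834, -0.0054, 0.0968]
ee_rot: [0.0, 0.95, 0.311, -0.0]
wrist_force: [1.3, -4.7, -1.2]
opening: 0.144
grasp_force: 2.4
```

Call:
{"fn": "step_arm", "kwargs": {
  "moves": [
    [[0, -0.9, 0], 0.01],
    [[0.1, -0.9, 0], 0.01],
    [[0, -0.9, 0], 0.01],
    [[0, -0.9, 0], 0.01],
    [[0.1, -0.9, 0], 0.01],
    [[0, -0.9, 0], 0.01],
    [[0, 0, 0], 0],
    [[0, 0, 0], 0],
    [[0, 0, 0], 0],
    [[0, 0, 0], 0]
  ]
}}

```text
time: 11.25
eef_pos: [0.4801, -0.0005, 0.0967]
ee_rot: [-0.0, 0.959, 0.283, -0.0]
wrist_force: [-0.2, -4.2, -0.8]
opening: 0.144
grasp_force: 1.9
```

Call:
{"fn": "step_arm", "kwargs": {
  "moves": [
    [[0, -0.9, 0], 0.01],
    [[0.1, -0.9, 0], 0.01],
    [[0, -0.9, 0], 0.01],
    [[0, -0.9, 0], 0.01],
    [[0.1, -0.9, 0], 0.01],
    [[0, -0.9, 0], 0.01],
    [[0, 0, 0], 0],
    [[0, 0, 0], 0],
    [[0, 0, 0], 0],
    [[0, 0, 0], 0]
  ]
}}

```text
time: 12.25
eef_pos: [0.4777, 0.0039, 0.0967]
ee_rot: [0.0, 0.967, 0.254, -0.0]
wrist_force: [0.8, -5.5, -0.7]
opening: 0.15
grasp_force: 2.3
```

```bash
python3 f.py
```

```text
12.25 [0.47766118 0.00393003 0.09674893] turned 0.8204659566647313 pos-angle 0.813159797350792 r 0.08804823726658753 Fx,Fy -1.9548931359296742 5.184101640546304 -0.7010641577984577 13.789474089463026 2.3453903471818194
```

Call:
{"fn": "step_arm", "kwargs": {
  "moves": [
    [[0, -0.9, 0], 0.01],
    [[0, -0.9, 0], 0.01],
    [[0, -0.9, 0], 0.01],
    [[0, -0.9, 0], 0.01],
    [[0, -0.9, 0], 0.01],
    [[0, 0, 0], 0],
    [[0, 0, 0], 0],
    [[0, 0, 0], 0],
    [[0, 0, 0], 0],
    [[0, 0, 0], 0]
  ]
}}

```text
time: 13.25
eef_pos: [0.4758, 0.0085, 0.0968]
ee_rot: [-0.0, 0.973, 0.23, 0.0]
wrist_force: [-0.7, -0.1, -1.1]
opening: 0.148
grasp_force: 0.4
```

The force dropped to nearly zero, so the pin may have snapped in. I'll push a little further to check that it's blocked.

Call:
{"fn": "step_arm", "kwargs": {
  "moves": [
    [[0, -0.9, 0], 0.01],
    [[0, -0.9, 0], 0.01],
    [[0, -0.9, 0], 0.01],
    [[0, 0, 0], 0],
    [[0, 0, 0], 0],
    [[0, 0, 0], 0],
    [[0, 0, 0], 0],
    [[0, 0, 0], 0],
    [[0, 0, 0], 0],
    [[0, 0, 0], 0]
  ]
}}

```text
time: 14.25
eef_pos: [0.4746, 0.0106, 0.0968]
ee_rot: [0.0, 0.977, 0.215, 0.0]
wrist_force: [0.5, -0.4, 0.1]
opening: 0.153
grasp_force: 0.0
```

```bash
python3 f.py
```

```text
14.25 [0.47456985 0.01062626 0.09680412] turned 0.9000716728694179 pos-angle 0.8970223171021001 r 0.08776779410909182 Fx,Fy 0.313317321965812 0.5582170965229162 0.08839598601726292 14.057952317572948 0.0
```

Call:
{"fn": "step_arm", "kwargs": {
  "moves": [
    [[0, -0.9, 0], 0.01],
    [[0, -0.9, 0], 0.01],
    [[0, 0, 0], 0],
    [[0, 0, 0], 0],
    [[0, 0, 0], 0],
    [[0, 0, 0], 0],
    [[0, 0, 0], 0],
    [[0, 0, 0], 0],
    [[0, 0, 0], 0],
    [[0, 0, 0], 0]
  ]
}}

```text
time: 15.25
eef_pos: [0.4738, 0.0123, 0.0968]
ee_rot: [-0.0, 0.979, 0.205, 0.0]
wrist_force: [-0.3, -0.4, -1.1]
opening: 0.15
grasp_force: 0.0
```

```bash
python3 - <<'E'
exec(open("f.py").read())
from h import *
im=viewer.camera("scene")[:,:,::-1]; cv2.imwrite("pics/s6.png",im)
cv2.imwrite("pics/c6.png",cv2.resize(im[130:230,250:380],(780,600),interpolation=cv2.INTER_CUBIC))
E
```

```text
15.25 [0.47381325 0.01227212 0.09679769] turned 0.9201116567780868 pos-angle 0.9176573227951696 r 0.08779069422043076 Fx,Fy -0.41267579443081037 0.29173033548234323 -1.0631972861498542 13.807036202633768 0.0
```

View pics/c6.png

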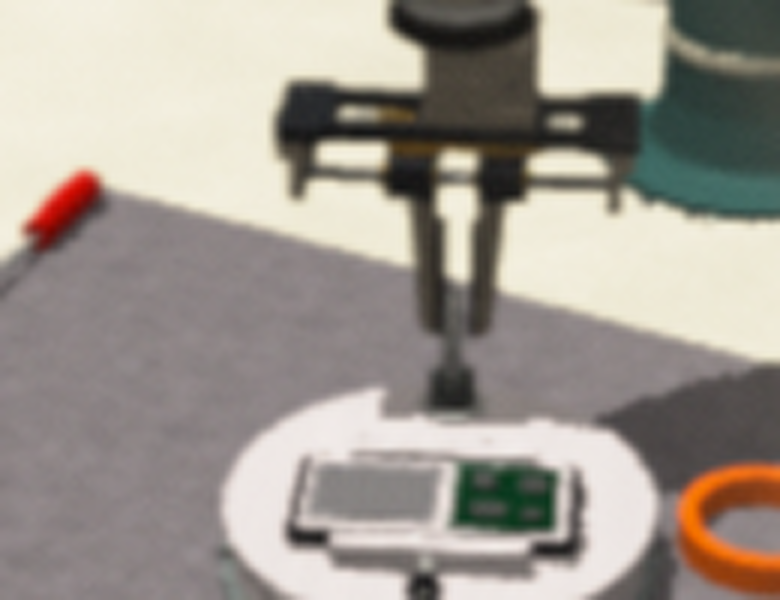

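The ring sits between the fingers at crop (455,345), touching neither firmly. I'll push on a few mm.

Call:
{"fn": "step_arm", "kwargs": {
  "moves": [
    [[0, -0.9, 0], 0.01],
    [[0, -0.9, 0], 0.01],
    [[0, -0.5, 0], 0.005],
    [[0, 0, 0], 0],
    [[0, 0, 0], 0],
    [[0, 0, 0], 0],
    [[0, 0, 0], 0],
    [[0, 0, 0], 0],
    [[0, 0, 0], 0],
    [[0, 0, 0], 0]
  ]
}}

```text
time: 16.3
eef_pos: [0.4729, 0.0144, 0.0968]
ee_rot: [-0.0, 0.981, 0.193, 0.0]
wrist_force: [0.2, -0.3, -0.2]
opening: 0.145
grasp_force: 0.2
```

Call:
{"fn": "step_arm", "kwargs": {
  "moves": [
    [[0, -0.9, 0], 0.01],
    [[0, -0.9, 0], 0.01],
    [[0, -0.5, 0], 0.005],
    [[0, 0, 0], 0],
    [[0, 0, 0], 0],
    [[0, 0, 0], 0],
    [[0, 0, 0], 0],
    [[0, 0, 0], 0],
    [[0, 0, 0], 0],
    [[0, 0, 0], 0]
  ]
}}

```text
time: 17.3
eef_pos: [0.4728, 0.0151, 0.0969]
ee_rot: [0.001, 0.984, 0.18, 0.001]
wrist_force: [2.5, -4.6, -2.8]
opening: 0.147
grasp_force: 2.8
```

```bash
python3 f.py
```

```text
17.3 [0.47282204 0.01510228 0.0968849 ] turned 0.9714006567494456 pos-angle 0.9517982740283857 r 0.08762886333791092 Fx,Fy 0.6975071033986963 5.213499157784994 -2.7833796227241763 13.513135694567525 2.8340193873737007
```

Call:
{"fn": "step_arm", "kwargs": {
  "moves": [
    [[0, -1, 0], 0],
    [[0, -1, 0], 0],
    [[0, 0, 0], 0],
    [[0, 0, 0], 0],
    [[0, 0, 0], 0],
    [[0, 0, 0], 0],
    [[0, 0, 0], 0],
    [[0, 0, 0], 0],
    [[0, 0, 0], 0],
    [[0, 0, 0], 0]
  ]
}}

```text
time: 18.3
eef_pos: [0.4727, 0.0153, 0.0969]
ee_rot: [0.002, 0.984, 0.18, 0.001]
wrist_force: [4.4, -9.2, -4.2]
opening: 0.152
grasp_force: 5.0
```

```bash
python3 f.py
```

```text
18.3 [0.47270593 0.01534562 0.09690342] turned 0.9723778074704498 pos-angle 0.954866565088033 r 0.08764851268924431 Fx,Fy 0.8345126561526699 10.192030115388942 -4.218249157093854 13.994974911599384 5.014329152181745
```

Blocked forwards at 10 N. Now I'll check backwards.

Call:
{"fn": "step_arm", "kwargs": {
  "moves": [
    [[0, 1.5, 0], 0],
    [[0, 1.5, 0], -0.01],
    [[0, 1.5, 0], -0.01],
    [[0, 1.5, 0], -0.02],
    [[0, 1.5, 0], -0.02],
    [[0, 1, 0], 0],
    [[0, 1, 0], 0],
    [[0, 0, 0], 0],
    [[0, 0, 0], 0],
    [[0, 0, 0], 0]
  ]
}}

```text
time: 19.3
eef_pos: [0.4748, 0.0097, 0.0967]
ee_rot: [-0.0, 0.978, 0.21, -0.0]
wrist_force: [-0.1, -0.2, 0.1]
opening: 0.152
grasp_force: 0.3
```

Call:
{"fn": "step_arm", "kwargs": {
  "moves": [
    [[0, 1, 0], 0],
    [[0, 1, 0], 0],
    [[0, 0.5, 0], 0],
    [[0, 0, 0], 0],
    [[0, 0, 0], 0],
    [[0, 0, 0], 0],
    [[0, 0, 0], 0],
    [[0, 0, 0], 0],
    [[0, 0, 0], 0],
    [[0, 0, 0], 0]
  ]
}}

```text
time: 20.3
eef_pos: [0.4759, 0.0074, 0.0968]
ee_rot: [0.0, 0.978, 0.21, 0.0]
wrist_force: [0.2, 1.3, -0.7]
opening: 0.153
grasp_force: 0.4
```

```bash
python3 f.py
```

```text
20.3 [0.47593931 0.00735213 0.09678782] turned 0.9100032727458119 pos-angle 0.856682238587432 r 0.08795437948268436 Fx,Fy 0.7498041270415133 -1.0645159632905052 -0.6725519510728787 14.112607651898289 0.39179941930342466
```

Call:
{"fn": "step_arm", "kwargs": {
  "moves": [
    [[0, 1, 0], 0],
    [[0, 1, 0], 0],
    [[0, 0.5, 0], 0],
    [[0, 0, 0], 0],
    [[0, 0, 0], 0],
    [[0, 0, 0], 0],
    [[0, 0, 0], 0],
    [[0, 0, 0], 0],
    [[0, 0, 0], 0],
    [[0, 0, 0], 0]
  ]
}}

```text
time: 21.3
eef_pos: [0.4761, 0.0069, 0.0967]
ee_rot: [-0.001, 0.978, 0.211, -0.001]
wrist_force: [-2.5, 5.8, 2.4]
opening: 0.148
grasp_force: 3.4
```

```bash
python3 f.py
```

```text
21.3 [0.47607728 0.00686741 0.0966826 ] turned 0.9088403219171389 pos-angle 0.8510632739053039 r 0.08805174836263882 Fx,Fy 0.10976572395968281 -6.3695002771470195 2.4106454016490395 13.577467104872307 3.366268454119563
```

The pin is locked both ways with about 3 mm of play, which fits the notch. I'll centre the fingers, open and retreat.

Call:
{"fn": "step_arm", "kwargs": {
  "moves": [
    [[0, -2, 0], 0.01],
    [[0, -2, 0], 0.01],
    [[0, -2, 0], 0],
    [[0, 0, 0], 0],
    [[0, 0, 0], 0],
    [[0, 0, 0], 0],
    [[0, 0, 0], 0],
    [[0, 0, 0], 0],
    [[0, 0, 0], 0],
    [[0, 0, 0], 0]
  ]
}}

```text
time: 22.3
eef_pos: [0.4746, 0.0105, 0.0968]
ee_rot: [0.0, 0.98, 0.2, 0.0]
wrist_force: [0.4, 0.6, -0.3]
opening: 0.151
grasp_force: 0.0
```

Call:
{"fn": "step_arm", "kwargs": {
  "moves": [
    [[0, 0, 0], 0],
    [[0, 0, 0], 0],
    [[0, 0, 0], 0],
    [[0, 0, 0], 0],
    [[0, 0, -10], 0],
    [[0, 0, -20], 0],
    [[0, 0, -30], 0],
    [[0, 0, -30], 0],
    [[0, 0, -10], 0],
    [[0, 0, 0], 0]
  ],
  "gripper": 45
}}

```text
time: 23.3
eef_pos: [0.4755, 0.0109, 0.1982]
ee_rot: [-0.001, 0.98, 0.201, 0.002]
wrist_force: [0.4, -0.3, -0.5]
opening: 0.451
grasp_force: 0.0
```

```bash
python3 - <<'E'
exec(open("f.py").read())
from h import *
im=viewer.camera("scene")[:,:,::-1]; cv2.imwrite("pics/s7.png",im)
cv2.imwrite("pics/c7.png",cv2.resize(im[150:250,250:380],(780,600),interpolation=cv2.INTER_CUBIC))
c=np.array([.5543,.0466])
for ang in(.88,.9,.92):
  f=-1.815-ang; e=np.array([np.cos(f),np.sin(f)])
  for z in(0,.008): print(ang,z,((proj("scene",[np.r_[c+.09*e,.0985+z],np.r_[c+.09*e,.121+z],np.r_[c+.09*e,.067]])-[250,150]+.4)*6).round().tolist())
f=-1.815; e=np.array([np.cos(f),np.sin(f)])
print("start",((proj("scene",[np.r_[c+.09*e,.0985],np.r_[c+.09*e,.121]])-[270,170]+.4)*6).round().tolist())
E
```

```text
23.3 [0.47548729 0.01089171 0.19821166] turned 0.9295661637322626 pos-angle 0.895411927345451 r 0.08682313614895017 Fx,Fy 0.24227531018176787 0.37886857662422324 -0.5160121377008635 41.48900695940825 0.0
0.88 0 [[449.0, 200.0], [449.0, 164.0], [449.0, 249.0]]
0.88 0.008 [[449.0, 187.0], [449.0, 151.0], [449.0, 249.0]]
0.9 0 [[452.0, 200.0], [452.0, 164.0], [452.0, 249.0]]
0.9 0.008 [[452.0, 187.0], [453.0, 151.0], [452.0, 249.0]]
0.92 0 [[455.0, 200.0], [456.0, 164.0], [455.0, 249.0]]
0.92 0.008 [[456.0, 187.0], [456.0, 151.0], [455.0, 249.0]]
start [[198.0, 106.0], [197.0, 70.0]]
```

View pics/c7.png

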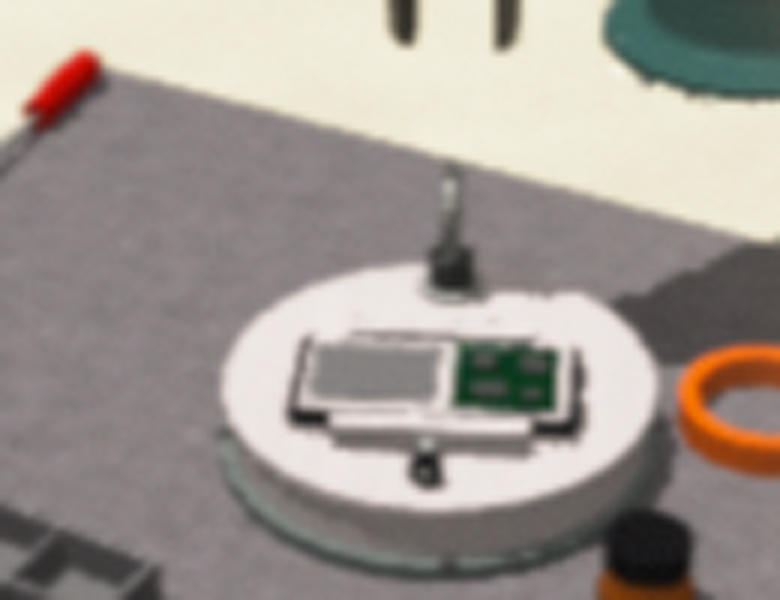

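The ring top is at crop row 164, matching the predicted home height (lifted would be 151). The ring stands at about 0.89 rad, clear of the gripper, so I'm handing in.

```bash
python3 -c "
from plant import manip; print(manip.hand_in())"
```

```text
the job is handed in; nothing more can be done
None
```

The disc is locked in the next notch, at about 0.89 rad clockwise, with the pin home and the ring released; the job was handed in at about 23 s, and no verdict was returned.

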